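# Release one dose of oud beads: press the spring pin, slide the gate tube one hole on

## Task

Release one dose of oud beads into the white incense burner: press the dispenser's black spring pin flush with the brass tube and, with it held down, slide the tube outward, away from the hopper, until the pin springs up fully in the next hole, and stop pushing as soon as you feel it lock. Only the two beads of the end bay above the burner may drop, and they must lie in the burner; the other two stay in the hopper. Work gently, and leave the oud bottles and the lipstick standing where they are.

Things in the scene. Friction and masses are not known exactly. Their poses are not given: they have to be found in the camera images.
- dispenser: Fixed bead dispenser: brass foot, white pillar, white open-topped hopper 54 x 90 mm, top 138 mm above the counter. Origin on the counter under the hopper's centre. Its y axis runs along hopper and tube: the burner and end bay are at +y, the brass gate tube sticks out of the -y end. A steel gate blade under the bays (top at 100 mm) is one piece with the tube.
- bay_a (a point): Floor centre of the hopper's end bay, over the burner, 27 mm from the dispenser's origin along +y, 100 mm up. The other bay is at y = -27 mm; each is 46 x 28 mm inside and holds two beads. Pulling the tube out to its next hole opens the floor of the end bay only; beyond 70 mm the other would empty too.
- tube_hole (a point): Centre of the first 14 mm square hole in the brass tube's flat top, at the surface, 122 mm above the counter; the pin stands in it at the start; moves with the tube. The next, equal hole lies 38 to 62 mm nearer the hopper, set differently each time and hidden under a fixed white cover (40 mm wide, top at 130 mm) that begins 28 mm from the pin. Tube 30 mm wide, 103 mm long, wall 2 mm.
- gate (a joint): How far tube and gate blade are pulled out along the dispenser's -y, m. 0 = closed (start); 0.038 to 0.062, wherever that hole is, = pin in the next hole. Holes leave about 1 mm of play. Sliding takes 3 to 6 N with the pin under the wall, 5 to 15 N at first to wedge the flush round-topped pin down out of its hole; once up in the next hole the pin stops the tube hard. Stop there: over 28 N then, or 40 N ever, is too rough.
- pin (a joint): How far the pin is pressed down, m. 0 = fully up (7 mm proud of the tube, tube locked); 0.007 = flush with the tube's top; 0.009 = under the tube's wall; stop at 0.011. Its spring pushes up with 3 N when up, 6 N when flush. Pressed flush, a sideways push on the tube wedges its round top down the rest of the way.
- pin_top (a point): Top of the black round-topped detent pin, 12 mm in diameter, that sticks up through the tube's hole. It stands on a fixed rail inside the tube: it moves only up and down and does not travel with the tube. At the start 129 mm above the counter and 142 mm from the dispenser's origin along -y.
- pull_plate (a point): Centre of the top edge of the brass pull plate on the tube's outer end, 140 mm up (18 mm above the tube's top); 44 mm wide along the dispenser's x, 10 mm thick along y; moves with the tube. Its face towards the hopper is 5 mm from this point; at the start the pin's axis is 10 mm from that face, so a fingertip that presses the pin can push against the face.
- burner: White porcelain incense burner, an open footed cup 92 mm in diameter, 78 mm high, loose, 0.35 kg, on the counter under the end bay. Origin at the centre of its underside; the cup's floor is about 33 mm above that.
- bead_a1_center (a point): Centre of a terracotta-brown oud bead, a 20 mm ball of 10 g, at the start in the end bay, over the burner.
- bead_a2_center (a point): Centre of a terracotta-brown oud bead, a 20 mm ball of 10 g, at the start in the end bay, over the burner.
- bead_b1_center (a point): Centre of a terracotta-brown oud bead, a 20 mm ball of 10 g, at the start in the bay nearer the tube.
- bead_b2_center (a point): Centre of a terracotta-brown oud bead, a 20 mm ball of 10 g, at the start in the bay nearer the tube.
- bottle_1: Bystander: square oud bottle of tinted glass, 46 x 46 mm, 110 mm high with its crystal stopper, on the gilded tray (150 x 230 mm) at the robot's left. Origin at the centre of its underside.
- bottle_2: Bystander: square oud bottle of tinted glass, 46 x 46 mm, 110 mm high with its crystal stopper, on the gilded tray (150 x 230 mm) at the robot's left. Origin at the centre of its underside.
- bottle_3: Bystander: square oud bottle of tinted glass, 46 x 46 mm, 110 mm high with its crystal stopper, on the gilded tray (150 x 230 mm) at the robot's left. Origin at the centre of its underside.
- lipstick: Bystander: gold lipstick tube standing upright, 21 mm in diameter, 74 mm high. Origin at the centre of its underside.
There are look-alikes about, which are no part of the job. Several things have the shape of the burner; the one meant has the colours described above.

How it is judged (in metres and radians):
On the way, in this order (a step that is already met when the one before it is completed fails the run):
1. the pin is pressed flush while the tube is still in its first hole (value of joint pin above 0.005 m and value of joint gate below 0.004 m), for 0.04 s.
2. the tube is at the next hole with the pin sprung up in it (value of joint gate between 0.035 and 0.065 m and value of joint pin below 0.002 m), for 0.2 s.
At the end, for the whole second after the job is handed in: The tube is pulled out by one hole (35 to 65 mm, wherever that hole is) and the pin is up in that hole (less than 2 mm pressed); both beads of the end bay lie in the upright burner (within 42 mm of its axis, below its rim); the other two beads are still in the hopper; all is at rest (all of step 2 and horizontal distance between each of bead_a1_center, bead_a2_center and burner below 0.042 m and z of bead_a1_center in the frame of burner between 0.03 and 0.085 m and z of bead_a2_center in the frame of burner between 0.03 and 0.085 m and z of bead_b1_center in the frame of dispenser between 0.104 and 0.145 m and horizontal distance between each of bead_b1_center, bead_b2_center and dispenser below 0.065 m and z of bead_b2_center in the frame of dispenser between 0.104 and 0.145 m and angle between burner's own z axis and vertical below 0.1 rad and velocity of joint gate below 0.005 m/s and linear speed of burner below 0.01 m/s); the robot touches nothing.
It fails at once if the tube is pushed on with over 28 N after the pin has locked in the next hole (value of joint gate between 0.035 and 0.065 m and value of joint pin below 0.002 m and contact force between gate and the fingers above 28 N).
It fails at once if an oud bottle or the lipstick is shifted by more than 30 mm or tipped (distance of any of bottle_1, bottle_2, bottle_3, lipstick from where it was at the start of the episode above 0.03 m or angle between any of bottle_1, bottle_2, bottle_3, lipstick's own z axis and vertical above 0.35 rad).
It fails at once if the tube or the pin is pushed harder than 40 N (contact force between gate and the arm above 40 N or contact force between any of gate, pin and the fingers above 40 N).
It fails at once if the tube is pulled past the next hole (value of joint gate above 0.07 m).
It also fails if it takes over 45 s, if anything falls off the work surface, if the arm or the gripper's body presses on something with over 40 N, if the wrist force passes 120 N, or if a joint passes its speed limit or range.

## Robot

A 7-joint arm with a two-finger parallel gripper is mounted at the origin on the work surface. World frame = base frame: x ahead of the robot, y to its left, z up, the work surface at z = 0. Lengths are in m, angles in degrees, forces in N, time in s.
With the tool pointing down it reaches from about 0.4 to 0.875 m from the base axis. Payload 6.5 kg.
Tool frame: the origin (TCP) lies on the centre line of the jaws, within the pads' length; the fingertips stand 11 mm ahead of it and the grasp point (between the pads) lies 8 mm behind it; z points along the fingers, y is the line along which they close (so a half turn about z gives the same grasp; the last joint's range is limited). The gripper opens to 85 mm and grips with 20 to 120 N. Pads are 22 mm wide; open, the fingers measure 114 mm over their backs; the gripper's body (76 mm by 85 mm) begins 54 mm behind the grasp point. The pads swing forward as they close: fully open they stand 13 mm farther back than shut.
Start: joints at [-66.933, 30.733, -0.252, 88.115, 0.149, 61.152, -4.079], TCP at [0.294, 0.58, 0.242] pointing down, gripper open.
Joint ranges: [-154.64, 154.64], [-21.42, 123.67], [-72.66, 72.17], [13.99, 137.28], [-74.86, 254.86], [10.95, 109.41], [-158.01, 158.01]. Speed limits (degrees/s): [136.94, 136.94, 180, 180, 180, 180, 180].

## Interface

Orientations are given as a 3x3 rotation matrix whose columns are the frame's x, y, z axes.
In Python, from cell import ctrl gives the robot as it stands.
- The arm moves only by the shell command python3 -m crank 'ROWS' [FORCE]. ROWS is JSON, one flat list of numbers, 7 for each row, row after row: the shift along the world's x, y, z in mm, then the turn, a rotation vector about the world's x, y, z in degrees, then the gripper's target within -1 to 1 (shut at 1, half-way at 0, fully open at -1). A call has 1 to 8 rows; each row shifts and turns the commanded pose from where the row before left it; what a row does not reach is not made up. A row lasts 1/10 s, in which the tool goes at most 50 mm and 8.59 degrees, less where a joint would pass 70% of its speed; a pose out of reach is approached as far as the arm can. A call with a gripper value outside its range is refused whole. The fingers move at their own pace and stop on an object; FORCE is the grip in N (left out, the last holds). Time passes only in rows, so rows that do not move let the fingers close. It gives the time, the measured TCP pose, the force, the opening and the grip force at its end, in the units of the state.
- ctrl.sense(): the state, without advancing time (a new reading comes with each control period).
- ctrl.grab_frame(name): name is "side" or "top"; returns the picture (420x560x3 uint8, red, green, blue); there is no depth.
- ctrl.calibration(name): a dict with "fov_y" (degrees; the focal length in pixels is half the picture's height over the tangent of half this angle, whatever the lens; pixels are square), "cx", "cy" (the principal point, pixels), "k1" (the pictures are not rectified: a ray, as slopes to the right and down, at radius r is drawn at 1 + k1 r^2 times it, then the intrinsics apply), "R" (3x3) and "t" (3): a world point X has camera coordinates R X + t. Camera axes: x right, y down, z forward; pixel columns grow to the right and rows downward; lengths in m; the calibration is good to about 2 mm. A picture is of the moment at which its call begins. calibration takes no time and is no camera call.
- ctrl.hand_in(): hands the job in; it is judged then, once.
Trained networks look in the newest picture that a camera, given by its name, has taken for a name from the list of things; names that differ only in an ending like _2 or _b are one class to them, and where a whole thing is asked for, a point or a joint stands for the part that bears it (a point fixed in the world has none). Each returns a list of dicts, best first, with "score" (0 to 1); they miss things now and then, are a little off and sometimes report something else, mostly with a low value. They report only what shows in the picture. A call takes as long as a camera call. They do not tell look-alikes from the thing itself.
- ctrl.trace(camera, target): "region" (420x560 bool, what is visible of it) and "at" ([column, row] in pixels, amid what is visible of it).
- ctrl.mark_of(camera, target): "at" ([column, row] in pixels: a listed point, or the origin of a listed thing).
The state is a dict: "clock": time; "qpos": joint angles; "joint_vel": joint speeds; "joint_efforts": joint torques, N m; "eef_pos": TCP position; "orientation": TCP orientation; "wrist_force": force on the tool from outside, world axes, zero at the start; "wrist_torque": the same for the moment, N m; "gripper_width": opening from 0.0 (shut) to 1.0 (fully open); "grip_force": force on a finger pad.
Only numpy, scipy, OpenCV 4.12 (cv2) and the standard library are available. Lean on these libraries where they do the work, as an engineer would, in place of code of your own. Each camera call takes 0.05 s, during which the arm holds its last target. There are 200 camera calls.

## Working session

There is one attempt and no reset: what is moved stays moved. The work goes in short steps, Python scripts to look and compute and a shell command to move; the robot and the scene stay as the last step left them, time stands still between calls to the robot, and variables do not carry over. Pictures are saved under pics/ and viewed, at most 10 in all, crops included, and the job is handed in when it is done.

```bash
mkdir -p pics; ls; cat > h.py <<'E'
import numpy as np,cv2
from scipy.optimize import least_squares
from cell import ctrl
def K(n):
    c=ctrl.calibration(n); f=210/np.tan(np.radians(c["fov_y"])/2); return c,f,np.array(c["R"]),np.array(c["t"])
def proj(n,X):
    c,f,R,t=K(n); p=R@np.array(X)+t; s=p[:2]/p[2]; s=s*(1+c["k1"]*(s@s)); return np.array([c["cx"],c["cy"]])+f*s
def tri(obs,z=None):
    # obs: list of (cam,pixel)
    def r(X):
        X=np.r_[X,z] if z is not None else X
        return np.concatenate([proj(n,X)-np.array(p) for n,p in obs])
    s=least_squares(r,[0.6,0.,0.1] if z is None else [0.6,0.]); return s.x,np.abs(s.fun).max()
E
python3 - <<'E'
from h import *
for n in("side","top"):
    im=ctrl.grab_frame(n); cv2.imwrite(f"pics/{n}0.png",im[:,:,::-1])
    for t in("pin_top","pull_plate","tube_hole","dispenser","burner","bay_a","lipstick"):
        print(n,t,[(np.round(d["at"],1).tolist(),round(d["score"],2)) for d in ctrl.mark_of(n,t)])
print(ctrl.sense())
E
```

```text
pics
side pin_top []
side pull_plate [([243.6, 233.9], 0.86)]
side tube_hole []
side dispenser [([292.1, 249.8], 0.71), ([307.0, 249.9], 0.19)]
side burner [([266.5, 218.8], 0.94), ([221.9, 233.5], 0.87), ([305.9, 246.2], 0.85), ([290.2, 247.4], 0.33)]
side bay_a [([301.5, 223.8], 0.7)]
side lipstick [([152.0, 313.1], 0.52)]
top pin_top [([336.2, 188.7], 0.4)]
top pull_plate [([340.6, 192.3], 0.7)]
top tube_hole [([338.3, 190.8], 0.71)]
top dispenser [([279.6, 181.1], 0.89), ([339.6, 189.4], 0.69)]
top burner [([267.6, 184.0], 0.85), ([313.8, 255.8], 0.85), ([266.9, 243.5], 0.69)]
top bay_a [([271.5, 180.1], 0.76)]
top lipstick [([439.2, 213.5], 0.45)]
{'clock': 0.8, 'qpos': array([-66.93350094,  30.73449867,  -0.25023163,  88.1155645 ,
         0.14915487,  61.15247767,  -4.07712869]), 'joint_vel': array([-0.03274239,  0.0542548 ,  0.02278186, -0.02004819,  0.02732869,
        0.03721479, -0.11831462]), 'joint_efforts': array([ 4.91423725e-04, -5.83282614e+01,  1.04819611e+00, -2.59428960e+01,
        1.25385169e-02,  1.58532806e-03,  9.58781300e-06]), 'eef_pos': array([0.29368395, 0.57985232, 0.24227577]), 'orientation': array([[-8.92140195e-01,  4.51758642e-01,  2.93923903e-05],
       [ 4.51758640e-01,  8.92140195e-01, -5.44093471e-05],
       [-5.08020256e-05, -3.52624993e-05, -9.99999998e-01]]), 'wrist_force': array([ 1.22485455, -0.32061028, -0.46926496]), 'wrist_torque': array([-0.026105  , -0.0200089 ,  0.00913785]), 'grip_force': 0.0, 'gripper_width': 0.9949186427860767}
```

View pictures.

View pics/side0.png

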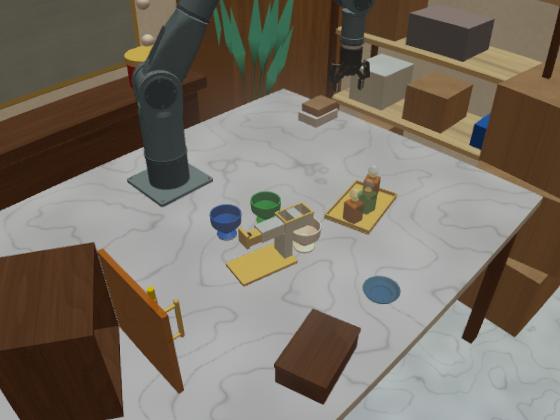

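View pics/top0.png

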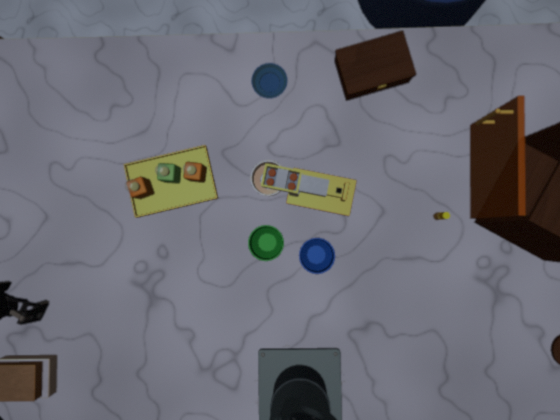

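```bash
python3 - <<'E'
from h import *
print("plate",tri([("side",[243.6,233.9]),("top",[340.6,192.3])]))
print("bay",tri([("side",[301.5,223.8]),("top",[271.5,180.1])]))
print("disp",tri([("side",[292.1,249.8]),("top",[279.6,181.1])]))
for a,z in(([340.6,192.3],.14),([336.2,188.7],.129),([338.3,190.8],.122),([271.5,180.1],.1),([279.6,181.1],0),([267.6,184],0),([313.8,255.8],0),([266.9,243.5],0)): print("top",a,z,tri([("top",a)],z))
for a,z in(([243.6,233.9],.14),([266.5,218.8],0),([221.9,233.5],0),([305.9,246.2],0),([152,313],0)): print("side",a,z,tri([("side",a)],z)[0])
for n in("side","top"):
    c,f,R,t=K(n); print(n,f,-R.T@t)
E
```

```text
plate (array([ 0.51020282, -0.11028221,  0.12404735]), np.float64(1.0210944520579233))
bay (array([0.55076745, 0.06200362, 0.08332242]), np.float64(0.7411723461344764))
disp (array([0.55153955, 0.03877103, 0.00364687]), np.float64(2.385896945098068))
top [340.6, 192.3] 0.14 (array([ 0.51038032, -0.10689676]), np.float64(5.684341886080802e-14))
top [336.2, 188.7] 0.129 (array([ 0.52023574, -0.09769843]), np.float64(5.684341886080802e-14))
top [338.3, 190.8] 0.122 (array([ 0.51569057, -0.10332529]), np.float64(1.7053025658242404e-13))
top [271.5, 180.1] 0.1 (array([0.54759382, 0.05979857]), np.float64(0.0))
top [279.6, 181.1] 0 (array([0.55626836, 0.04344055]), np.float64(2.842170943040401e-14))
top [267.6, 184] 0 (array([0.5489575 , 0.07634333]), np.float64(0.0))
top [313.8, 255.8] 0 (array([ 0.35211661, -0.04562117]), np.float64(6.87805368215777e-12))
top [266.9, 243.5] 0 (array([0.38711171, 0.08053804]), np.float64(2.8421709430404007e-13))
side [243.6, 233.9] 0.14 [ 0.52312984 -0.12493523]
side [266.5, 218.8] 0 [0.38956224 0.08640244]
side [221.9, 233.5] 0 [ 0.34660379 -0.05747012]
side [305.9, 246.2] 0 [0.56207237 0.07587583]
side [152, 313] 0 [ 0.4617338  -0.38829912]
side 503.97893847803743 [ 1.27074842 -0.77118893  0.94870057]
top 423.5295706600324 [ 4.23217524e-01 -3.21375349e-04  1.14945100e+00]
```

```bash
python3 - <<'E'
import cv2,numpy as np
a=cv2.imread("pics/top0.png")[155:225,240:370]; b=cv2.imread("pics/side0.png")[190:290,210:330]
a=cv2.resize(a,(520,280),interpolation=cv2.INTER_CUBIC); b=cv2.resize(b,(360,300),interpolation=cv2.INTER_CUBIC)
o=np.zeros((590,520,3),np.uint8); o[:280]=a; o[290:,:360]=b; cv2.imwrite("pics/crop0.png",o)
E
```

```text
(no output)
```

View pics/crop0.png

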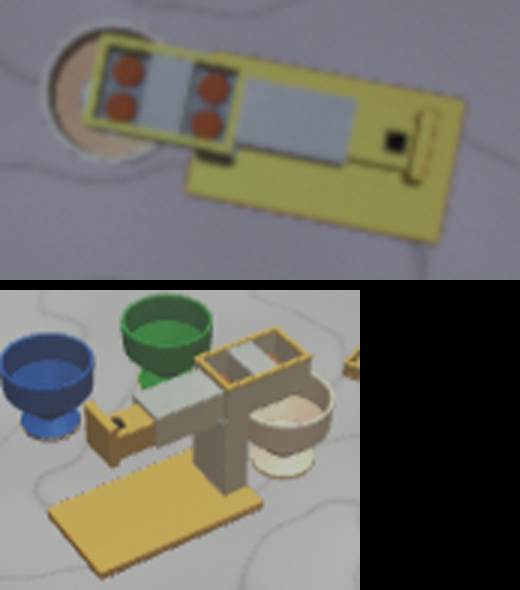

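```bash
python3 - <<'E'
from h import *
T=lambda u,v:[240+(u+.5)/4-.5,155+(v+.5)/4-.5]
S=lambda u,v:[210+(u+.5)/3-.5,190+(v-290+.5)/3-.5]
pin=tri([("side",S(118,423)),("top",T(396,142))]);print("pin",pin)
for z in(.129,.122):print("pin top z",z,tri([("top",T(396,142))],z)[0],tri([("side",S(118,423))],z)[0])
am=tri([("top",T(125.5,89))],.11)[0]; bm=tri([("top",T(210.5,106.5))],.11)[0]
p=tri([("top",T(396,142))],.127)[0]
print(am,bm,"sep",np.linalg.norm(am-bm))
dx=[tri([("top",T(*q))],.11)[0] for q in((130,71),(121,107),(214,88),(207,125))];print(dx)
m=(am+bm)/2; d=p-m; L=np.linalg.norm(d); d/=L
print("origin",m,"pin dist",L,"dir -y",d,"yaw",np.degrees(np.arctan2(*d[::-1])))
e=[tri([("top",T(*q))],.002)[0] for q in((218,50),(466,100),(440,243),(187,193))]
for i in range(4):
  v=e[(i+1)%4]-e[i]; print("foot edge",np.degrees(np.arctan2(v[1],v[0])),np.linalg.norm(v))
c=[tri([("top",T(*q))],.138)[0] for q in((104,32),(240,66),(228,150),(84,122))]
for i in range(4):
  v=c[(i+1)%4]-c[i]; print("rim",np.degrees(np.arctan2(v[1],v[0])),np.linalg.norm(v))
print("rim c",np.mean(c,0))
E
```

```text
pin (array([ 0.51775176, -0.10328567,  0.12394811]), np.float64(0.39954793773316055))
pin top z 0.129 [ 0.51667747 -0.10344156] [ 0.52306378 -0.10662878]
pin top z 0.122 [ 0.51731858 -0.10414894] [ 0.51667877 -0.10095364]
[0.55443756 0.06034395] [0.5425509  0.00805205] sep 0.053625885459377944
[array([0.56556126, 0.05739582]), array([0.54332452, 0.06328906]), array([0.55396921, 0.00569517]), array([0.53114429, 0.01040654])]
origin [0.54849423 0.034198  ] pin dist 0.14142492417569077 dir -y [-0.22367758 -0.97466319] yaw -102.92512743894466
foot edge -102.66063786157996 0.17147797819675406
foot edge 168.34420395352075 0.09860634968802018
foot edge 77.76245919518426 0.1740976473985045
foot edge -13.168703728468248 0.09988071389947878
rim -105.27956650877712 0.08444786292937814
rim 170.8719648683155 0.051089773257540695
rim 77.87627582353265 0.08811965556838532
rim -13.286447631135333 0.05568044550696174
rim c [0.54837642 0.03565757]
```

White burner at top (267,180) and side (305,235) fits. The green (265,207) and blue (227,220) cups in the side view are look-alikes. The crop confirms that the white cup stands under the hopper's end bay. Moving over the pin.

```bash
python3 -m crank '[14,-42,0,0,0,-8,1,14,-42,0,0,0,-8,1,14,-42,0,0,0,-8,1,14,-42,0,0,0,-8,1,14,-42,0,0,0,-8,1,14,-42,0,0,0,-8,1,14,-42,0,0,0,-8,1,14,-42,0,0,0,-8,1]' 20; python3 -m crank '[14,-42,0,0,0,-8,1,14,-42,0,0,0,-3.9,1,14,-42,0,0,0,0,1,14,-42,0,0,0,0,1,14,-42,0,0,0,0,1,14,-42,0,0,0,0,1,14,-42,0,0,0,0,1,14,-42,0,0,0,0,1]'
```

```text
clock: 1.6
eef_pos: [0.4061, 0.2422, 0.2426]
orientation: [[0.021, 1.0, 0.001], [1.0, -0.021, 0.001], [0.001, 0.001, -1.0]]
wrist_force: [1.4, 1.2, -0.4]
gripper_width: -0.003
grip_force: 0.0
clock: 2.4
eef_pos: [0.5182, -0.0937, 0.2426]
orientation: [[0.22, 0.975, 0.001], [0.975, -0.22, 0.0], [0.0, 0.001, -1.0]]
wrist_force: [0.7, 0.6, 0.2]
gripper_width: 0.001
grip_force: 0.0
```

```bash
python3 -m crank '[0,-6,-30,0,0,0,1,0,0,-30,0,0,0,1,0,0,-20,0,0,0,1,0,0,-5,0,0,0,1,0,0,0,0,0,0,1,0,0,0,0,0,0,1]'; python3 - <<'E'
from h import *
o=[]
for n,(u,v),w in(("top",(300,160),(70,60)),("side",(205,190),(100,80))):
    im=ctrl.grab_frame(n)[:,:,::-1].copy(); cr=im[v:v+w[1],u:u+w[0]]; o.append(cv2.resize(cr,(400,340),interpolation=cv2.INTER_CUBIC))
cv2.imwrite("pics/c1.png",np.hstack(o))
p=ctrl.sense()["eef_pos"];print(p,ctrl.sense()["wrist_force"])
for n in("top","side"):print(n,proj(n,p-[0,0,.011]))
E
```

```text
clock: 3.0
eef_pos: [0.5185, -0.0982, 0.1584]
orientation: [[0.221, 0.975, 0.002], [0.975, -0.221, -0.0], [0.0, 0.002, -1.0]]
wrist_force: [-0.2, -0.0, 0.1]
gripper_width: 0.0
grip_force: 0.0
[ 0.51860864 -0.09819652  0.15853212] [ 0.54838283 -0.07672798  0.20813482]
top [337.15946818 188.62485409]
side [250.01676589 226.12801702]
```

View pics/c1.png

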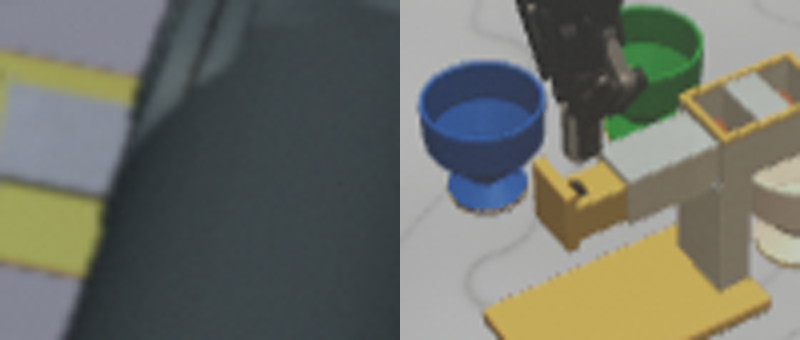

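Side crop: the shut fingertips (582,155) hang just inside the pull plate, above the pin (577,187). Going down.

```bash
python3 -m crank '[0,-2,-6,0,0,0,1,0,0,-6,0,0,0,1,0,0,-4,0,0,0,1,0,0,0,0,0,0,1]'; python3 -m crank '[0,0,-3,0,0,0,1,0,0,0,0,0,0,1]'
```

```text
clock: 3.5
eef_pos: [0.5171, -0.1, 0.1405]
orientation: [[0.221, 0.975, -0.001], [0.975, -0.221, 0.0], [-0.0, -0.001, -1.0]]
wrist_force: [0.0, 0.0, 0.6]
gripper_width: -0.001
grip_force: 0.0
clock: 3.7
eef_pos: [0.5176, -0.1002, 0.1382]
orientation: [[0.221, 0.975, -0.0], [0.975, -0.221, 0.0], [-0.0, -0.0, -1.0]]
wrist_force: [-2.3, -0.2, 3.5]
gripper_width: 0.002
grip_force: 1.8
```

```bash
python3 -m crank '[0,0,-2,0,0,0,1,0,0,0,0,0,0,1]'; python3 -m crank '[0,0,-1,0,0,0,1,0,0,0,0,0,0,1]'
```

```text
clock: 3.9
eef_pos: [0.5176, -0.1002, 0.1363]
orientation: [[0.221, 0.975, -0.0], [0.975, -0.221, 0.0], [0.0, -0.0, -1.0]]
wrist_force: [-1.8, 0.9, 4.2]
gripper_width: -0.004
grip_force: 2.2
clock: 4.1
eef_pos: [0.5176, -0.1001, 0.1353]
orientation: [[0.221, 0.975, -0.0], [0.975, -0.221, -0.0], [-0.0, -0.0, -1.0]]
wrist_force: [-1.4, 1.8, 5.3]
gripper_width: 0.002
grip_force: 2.4
```

```bash
python3 -m crank '[0,0,-1.5,0,0,0,1,0,0,0,0,0,0,1]'; python3 -m crank '[0,0,-0.5,0,0,0,1,0,0,0,0,0,0,1]'
```

```text
clock: 4.3
eef_pos: [0.5177, -0.1002, 0.1338]
orientation: [[0.221, 0.975, 0.0], [0.975, -0.221, -0.0], [-0.0, 0.0, -1.0]]
wrist_force: [-2.8, 0.9, 5.7]
gripper_width: 0.001
grip_force: 2.7
clock: 4.5
eef_pos: [0.5177, -0.1002, 0.1334]
orientation: [[0.221, 0.975, -0.0], [0.975, -0.221, 0.0], [-0.0, -0.0, -1.0]]
wrist_force: [-2.6, 0.0, 5.0]
gripper_width: -0.004
grip_force: 2.8
```

```bash
python3 -m crank '[0,0,-0.4,0,0,0,1,-0.2,-1,0,0,0,0,1,-0.2,-1,0,0,0,0,1]'; python3 -m crank '[-0.2,-1,0,0,0,0,1,0,0,0,0,0,0,1]'
```

```text
clock: 4.8
eef_pos: [0.5177, -0.1006, 0.1331]
orientation: [[0.22, 0.976, 0.0], [0.976, -0.22, 0.002], [0.002, -0.0, -1.0]]
wrist_force: [-1.1, 3.9, 6.0]
gripper_width: 0.004
grip_force: 3.1
clock: 5.0
eef_pos: [0.5178, -0.102, 0.1332]
orientation: [[0.22, 0.975, 0.001], [0.975, -0.22, 0.001], [0.002, 0.001, -1.0]]
wrist_force: [-1.2, 2.6, 6.2]
gripper_width: -0.001
grip_force: 2.8
```

```bash
python3 -m crank '[-0.2,-1,0,0,0,0,1,0,0,0,0,0,0,1]'; python3 -m crank '[-0.2,-1,0,0,0,0,1,0,0,0,0,0,0,1]'
```

```text
clock: 5.2
eef_pos: [0.5178, -0.1028, 0.1332]
orientation: [[0.22, 0.976, 0.001], [0.976, -0.22, 0.001], [0.002, 0.001, -1.0]]
wrist_force: [-0.5, 3.9, 5.8]
gripper_width: 0.005
grip_force: 3.1
clock: 5.4
eef_pos: [0.5177, -0.1029, 0.1332]
orientation: [[0.219, 0.976, 0.001], [0.976, -0.219, 0.003], [0.003, 0.001, -1.0]]
wrist_force: [-0.3, 5.6, 4.4]
gripper_width: 0.001
grip_force: 3.5
```

```bash
python3 -m crank '[-0.4,-1.5,0,0,0,0,1,0,0,0,0,0,0,1]'; python3 -m crank '[-0.4,-1.5,0,0,0,0,1,0,0,0,0,0,0,1]'
```

```text
clock: 5.6
eef_pos: [0.5175, -0.1042, 0.1332]
orientation: [[0.219, 0.976, 0.002], [0.976, -0.219, 0.003], [0.003, 0.001, -1.0]]
wrist_force: [0.9, 6.2, 4.3]
gripper_width: 0.001
grip_force: 3.9
clock: 5.8
eef_pos: [0.5171, -0.1058, 0.1332]
orientation: [[0.219, 0.976, 0.002], [0.976, -0.219, 0.003], [0.003, 0.001, -1.0]]
wrist_force: [0.7, 6.5, 5.3]
gripper_width: -0.003
grip_force: 3.6
```

```bash
python3 -m crank '[-0.4,-1.6,0,0,0,0,1,-0.4,-1.6,0,0,0,0,1]'; python3 -m crank '[-0.4,-1.6,0,0,0,0,1,-0.4,-1.6,0,0,0,0,1]'
```

```text
clock: 6.0
eef_pos: [0.5169, -0.1069, 0.1332]
orientation: [[0.218, 0.976, 0.002], [0.976, -0.218, 0.005], [0.005, 0.001, -1.0]]
wrist_force: [2.3, 12.4, 5.6]
gripper_width: 0.002
grip_force: 7.2
clock: 6.2
eef_pos: [0.5166, -0.1083, 0.1332]
orientation: [[0.216, 0.976, 0.002], [0.976, -0.216, 0.007], [0.007, 0.001, -1.0]]
wrist_force: [1.8, 13.5, 5.9]
gripper_width: -0.002
grip_force: 6.7
```

```bash
python3 -m crank '[-0.4,-1.6,0,0,0,0,1,0,0,0,0,0,0,1]'; python3 -m crank '[-0.4,-1.6,0,0,0,0,1,0,0,0,0,0,0,1]'
```

```text
clock: 6.4
eef_pos: [0.5154, -0.1133, 0.1332]
orientation: [[0.218, 0.976, 0.002], [0.976, -0.218, 0.003], [0.003, 0.001, -1.0]]
wrist_force: [1.3, 7.3, 4.9]
gripper_width: -0.0
grip_force: 3.4
clock: 6.6
eef_pos: [0.515, -0.1154, 0.1332]
orientation: [[0.219, 0.976, 0.002], [0.976, -0.219, 0.002], [0.003, 0.002, -1.0]]
wrist_force: [1.5, 5.3, 4.1]
gripper_width: 0.001
grip_force: 3.0
```

```bash
python3 -m crank '[-0.5,-2,0,0,0,0,1,-0.5,-2,0,0,0,0,1,-0.5,-2,0,0,0,0,1,-0.5,-2,0,0,0,0,1]'; python3 -m crank '[-0.4,-2,0.3,0,0,0,1,-0.4,-2,0.3,0,0,0,1,-0.4,-2,0.3,0,0,0,1,-0.4,-2,0,0,0,0,1]'
```

```text
clock: 7.0
eef_pos: [0.5132, -0.123, 0.1332]
orientation: [[0.218, 0.976, 0.002], [0.976, -0.218, 0.003], [0.003, 0.002, -1.0]]
wrist_force: [2.3, 7.4, 4.0]
gripper_width: 0.003
grip_force: 3.4
clock: 7.4
eef_pos: [0.5115, -0.1307, 0.1333]
orientation: [[0.218, 0.976, 0.002], [0.976, -0.218, 0.003], [0.003, 0.001, -1.0]]
wrist_force: [3.7, 7.1, -4.3]
gripper_width: -0.0
grip_force: 3.7
```

```bash
python3 -m crank '[-0.4,-2,0,0,0,0,1,-0.4,-2,0,0,0,0,1]';python3 -m crank '[-0.4,-2,0,0,0,0,1,-0.4,-2,0,0,0,0,1]'
```

```text
clock: 7.6
eef_pos: [0.5106, -0.1348, 0.1334]
orientation: [[0.218, 0.976, 0.002], [0.976, -0.218, 0.003], [0.003, 0.001, -1.0]]
wrist_force: [3.8, 8.0, -3.8]
gripper_width: 0.006
grip_force: 3.8
clock: 7.8
eef_pos: [0.509, -0.1405, 0.1335]
orientation: [[0.219, 0.976, 0.001], [0.976, -0.219, 0.001], [0.001, 0.001, -1.0]]
wrist_force: [0.1, -0.1, 0.5]
gripper_width: -0.003
grip_force: 0.0
```

```bash
python3 -m crank '[0,0,0,0,0,0,1]';python3 -m crank '[-0.2,-1,0,0,0,0,1,0,0,0,0,0,0,1]';python3 - <<'E'
from h import *
im=ctrl.grab_frame("side")[:,:,::-1][190:270,205:305]; cv2.imwrite("pics/c2.png",cv2.resize(im,(600,480),interpolation=cv2.INTER_CUBIC))
E
```

```text
clock: 7.9
eef_pos: [0.5084, -0.142, 0.1337]
orientation: [[0.221, 0.975, 0.0], [0.975, -0.221, -0.0], [-0.0, 0.0, -1.0]]
wrist_force: [-0.0, 1.1, -0.4]
gripper_width: 0.0
grip_force: 0.1
clock: 8.1
eef_pos: [0.5082, -0.1427, 0.1337]
orientation: [[0.221, 0.975, 0.0], [0.975, -0.221, 0.0], [0.0, 0.0, -1.0]]
wrist_force: [1.3, 0.9, -1.0]
gripper_width: -0.004
grip_force: 1.0
```

View pics/c2.png

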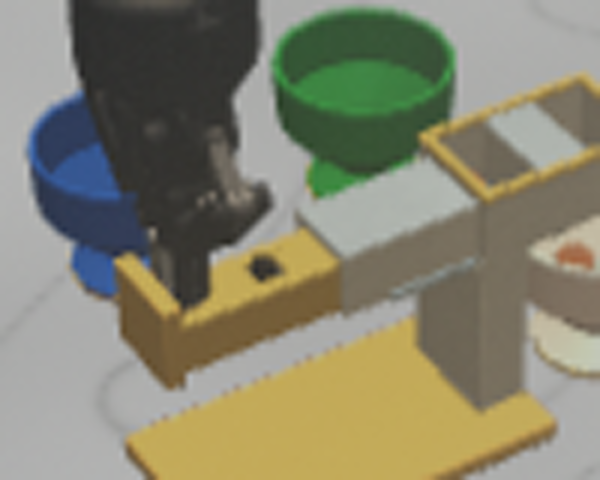

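Crop: a dark pin shows in the second hole (265,265), and a bead lies in the burner (575,255). A gentle nudge will confirm the lock.

```bash
python3 -m crank '[-0.2,-1,0,0,0,0,1,0,0,0,0,0,0,1]';python3 -m crank '[-0.2,-1,0,0,0,0,1,0,0,0,0,0,0,1]'
```

```text
clock: 8.35
eef_pos: [0.5079, -0.1436, 0.1337]
orientation: [[0.221, 0.975, 0.0], [0.975, -0.221, 0.0], [0.0, -0.0, -1.0]]
wrist_force: [1.8, 2.7, -1.5]
gripper_width: -0.002
grip_force: 1.4
clock: 8.55
eef_pos: [0.5077, -0.1447, 0.1338]
orientation: [[0.221, 0.975, 0.0], [0.975, -0.221, 0.0], [0.0, -0.0, -1.0]]
wrist_force: [2.3, 3.3, -2.7]
gripper_width: 0.002
grip_force: 1.5
```

```bash
python3 -m crank '[-0.2,-0.7,0,0,0,0,1,0,0,0,0,0,0,1]';python3 -m crank '[-0.2,-0.7,0,0,0,0,1,0,0,0,0,0,0,1]'; python3 - <<'E'
from h import *
im=ctrl.grab_frame("side")[:,:,::-1][215:260,215:275]; cv2.imwrite("pics/c3.png",cv2.resize(im,(780,585),interpolation=cv2.INTER_CUBIC))
ctrl.grab_frame("top")
for n in("side","top"):
  for t in("pin_top","pull_plate","tube_hole","bead_a1_center"):
    print(n,t,[(np.round(d["at"],1).tolist(),round(d["score"],2)) for d in ctrl.mark_of(n,t)])
E
```

```text
clock: 8.75
eef_pos: [0.5076, -0.1449, 0.1337]
orientation: [[0.22, 0.975, 0.0], [0.975, -0.22, 0.001], [0.001, -0.0, -1.0]]
wrist_force: [2.5, 5.2, -2.0]
gripper_width: 0.002
grip_force: 2.4
clock: 8.95
eef_pos: [0.5076, -0.1451, 0.1338]
orientation: [[0.22, 0.975, 0.0], [0.975, -0.22, 0.001], [0.001, -0.0, -1.0]]
wrist_force: [2.4, 5.7, -2.3]
gripper_width: 0.001
grip_force: 3.1
side pin_top []
side pull_plate [([228.4, 239.5], 0.61)]
side tube_hole [([231.5, 242.1], 0.94)]
side bead_a1_center [([299.1, 234.6], 0.38)]
top pin_top [([336.7, 190.6], 0.39)]
top pull_plate []
top tube_hole [([354.2, 191.6], 0.67)]
top bead_a1_center [([271.5, 185.0], 0.39)]
```

View pics/c3.png

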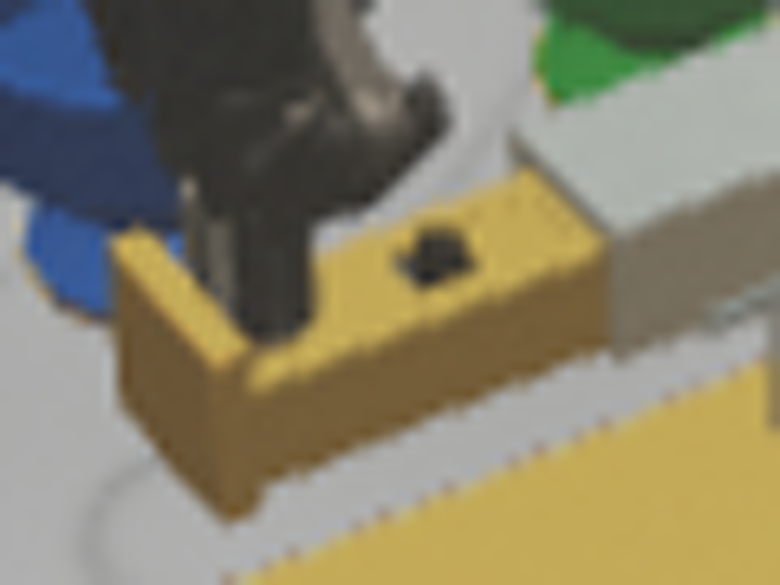

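```bash
python3 -m crank '[-0.2,-1,0,0,0,0,1,0,0,0,0,0,0,1]';python3 -m crank '[-0.2,-1,0,0,0,0,1,0,0,0,0,0,0,1]'
```

```text
clock: 9.65
eef_pos: [0.5075, -0.1453, 0.1338]
orientation: [[0.219, 0.976, 0.0], [0.976, -0.219, 0.002], [0.002, -0.0, -1.0]]
wrist_force: [2.4, 8.2, -1.4]
gripper_width: -0.001
grip_force: 4.1
clock: 9.85
eef_pos: [0.5075, -0.1454, 0.1338]
orientation: [[0.219, 0.976, 0.0], [0.976, -0.219, 0.003], [0.003, -0.001, -1.0]]
wrist_force: [2.3, 9.9, -0.7]
gripper_width: -0.004
grip_force: 5.1
```

Locked: the force rises with no motion. I'll back off a little, lift away and check.

```bash
python3 -m crank '[1,5,0,0,0,0,1,0,2,0,0,0,0,1,0,0,10,0,0,0,1,0,0,30,0,0,0,1,0,0,40,0,0,0,1,-20,0,40,0,0,0,1,-40,-20,0,0,0,0,1,-40,-20,0,0,0,0,1]'; python3 -m crank '[-40,-20,0,0,0,0,1,-40,-20,0,0,0,0,1,-30,-30,0,0,0,0,1,0,-30,0,0,0,0,1,0,0,0,0,0,0,1,0,0,0,0,0,0,1]';python3 - <<'E'
from h import *
o=[]
for n,(u,v),w in(("top",(245,150),(130,80)),("side",(205,190),(130,80))):
    im=ctrl.grab_frame(n)[:,:,::-1]; o.append(cv2.resize(im[v:v+w[1],u:u+w[0]],(480,295),interpolation=cv2.INTER_CUBIC))
cv2.imwrite("pics/c4.png",np.vstack(o))
E
```

```text
clock: 10.65
eef_pos: [0.4074, -0.1825, 0.2555]
orientation: [[0.22, 0.975, 0.003], [0.975, -0.22, -0.001], [-0.0, 0.003, -1.0]]
wrist_force: [0.1, -1.5, -0.2]
gripper_width: 0.001
grip_force: 0.0
clock: 11.25
eef_pos: [0.2973, -0.2818, 0.2542]
orientation: [[0.223, 0.975, 0.0], [0.975, -0.223, -0.0], [-0.0, 0.0, -1.0]]
wrist_force: [-0.8, 0.3, -0.4]
gripper_width: -0.003
grip_force: 0.0
```

View pics/c4.png

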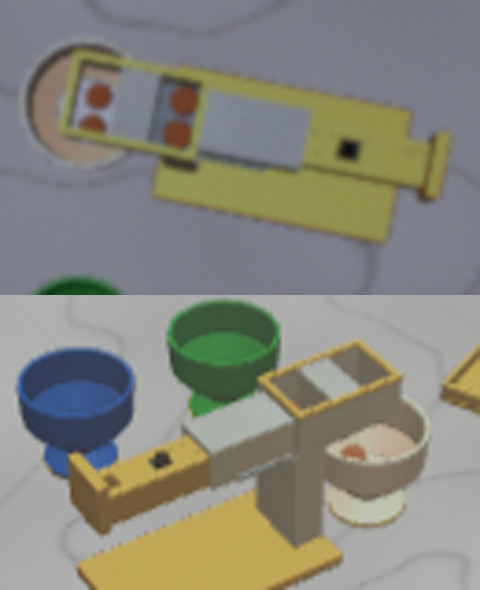

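The top view shows both end-bay beads (98,97) and (92,125) inside the white cup and the other two still in the hopper. The pin is up in the second hole at (348,150).

```bash
python3 -c "
from cell import ctrl
print(ctrl.hand_in())"
```

```text
the job is handed in; nothing more can be done
None
```

I released one dose and handed the job in at about 11 s: the final pictures show both end-bay beads in the white burner, the other two still in the hopper and the pin up in the next hole, but `hand_in()` returned no verdict.

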